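# Free the stuck jar lid on the paint caddy

### The arm

A 6-joint arm with a two-finger parallel gripper is mounted at the origin on the work surface. World frame = base frame: x ahead of the robot, y to its left, z up, the work surface at z = 0. Lengths are in m, angles in rad, forces in N, time in s.
With the tool pointing down it reaches from about 0.4 to 0.925 m from the base axis. Payload 3.4 kg.
Tool frame: the origin (TCP) lies on the centre line of the jaws, within the pads' length; the fingertips stand 17 mm ahead of it and the grasp point (between the pads) lies 2 mm behind it; z points along the fingers, y is the direction in which the jaws open and shut (so a half turn about z gives the same grasp; the last joint's range is limited). The gripper opens to 85 mm and grips with 20 to 120 N. Pads are 22 mm wide; open, the fingers measure 114 mm over their backs; the gripper's body (76 mm by 85 mm) begins 54 mm behind the grasp point. The pads swing forward as they close: fully open they stand 13 mm farther back than shut.
Start: joints at [-1.254, 0.307, 1.506, -0, 1.328, -0.073], TCP at [0.218, -0.532, 0.248] pointing down, gripper open.
Joint ranges: [-3.12, 3.12], [-1.05, 2.28], [0.14, 2.33], [-1.42, 4.57], [0.1, 2.73], [-2.68, 2.68]. Speed limits (rad/s): [2.57, 2.57, 3.14, 3.14, 3.14, 3.14].

### API

Orientations are given as a rotation vector (axis times angle).
In Python, from cell import telemetry, viewer, bot gives the robot as it stands. The module is installed in compiled form; this text tells all that it offers.
- The arm moves only by the shell command python3 -m pendant 'ROWS' [OPENING] [FORCE]. ROWS is a JSON object of lists of equal length, an entry for each row: "slide": the shift along the tool's x, y, z in mm, a list of three; "delta_rot": the turn, a rotation vector about the tool's x, y, z in rad, a list of three. A call has exactly 8 rows; each row is the pose to reach, as a shift and turn from the pose measured when the call began, along the tool's axes at that moment; what a row does not reach only later rows make up. A row lasts 1/8 s, in which the tool goes at most 62.5 mm and 10.7 degrees, less where a joint would pass 70% of its speed; a pose out of reach is approached as far as the arm can. A call with a gripper value outside its range is refused whole. OPENING is the closure, from -1 (fully open) to 1 (shut), set as the call begins (- or left out, the last holds). The fingers move at their own pace and stop on an object; FORCE is the grip in N (left out, the last holds). Time passes only in rows, so rows that repeat a pose let the fingers close, or fill a call up. It gives the time, the measured TCP pose, the force and the opening at its end, in the units of the state.
- telemetry.get_obs(): the state, without advancing time (a new reading comes with each control period).
- viewer.capture(name): name is "side" or "top" or "wrist"; returns a dict with "color" (420x560x3 uint8, red, green, blue), "z_map" (420x560 float32, m along the optical axis (not along the pixel's ray), 0 where there is no reading), "fx", "fy", "cx", "cy" (pixels), "R" (3x3) and "t" (3): a world point X has camera coordinates R X + t. Camera axes: x right, y down, z forward; pixel columns grow to the right and rows downward; lengths in m; the calibration is good to about 2 mm. A picture is of the moment at which its call begins.
- bot.finish_job(): hands the job in, once; it reports no verdict.
The state is a dict: "time": time; "qpos": joint angles; "joint_velocities": joint speeds; "joint_efforts": joint torques, N m; "position": TCP position; "tool_rot": TCP orientation; "contact_force": force on the tool from outside, world axes, zero at the start; "ft_torque": the same for the moment, N m; "opening": finger opening in m.
Only numpy, scipy, OpenCV 4.12 (cv2) and the standard library are available. Lean on these libraries where they do the work, as an engineer would, in place of code of your own. Each camera call takes 0.05 s, during which the arm holds its last target. There are 200 camera calls.

### The job

Push the caddy's brush drawer fully home until its catch clicks, so that no dried crumbs fall into it. Then take the tight wooden lid of the plaster jar by its grip tab and rock it end to end, left and right, working it up until it comes free; do not just pull or jerk it, which brings the whole jar along: the jar stays down in its well and nothing else on the bench is disturbed. Finish while holding the lid level and still, clear of the jar and two or three centimetres above its mouth: do not put it down or let go.

Things in the scene. Friction and masses are not known exactly. Their poses are not given: they have to be found in the camera images.
- caddy: Wooden desk caddy, 150 x 290 mm, 108 mm high, screwed to the bench. Origin: centre of its underside; x points to its back (away from the drawer knob), y to its left seen from the front, z up. The lower 66 mm is a box with one drawer, whose front faces -x; on its deck, 66 mm up, stands a rack for two jars. The bare front strip of the deck, x = -75 to -34 mm, carries a brush
- rack (a point): Middle of the rack on the caddy's deck, at the top of its rails, 15 mm behind the caddy's origin and 108 mm above the bench. The rails, 10 mm thick and 42 mm high, form two equal wells 77.5 x 113.5 mm (caddy's x, y), centred 62 mm to either side of this point; a jar stands in each
- drawer (a joint): How far the caddy's drawer (front 286 x 50 mm) stands open, in m: 0 = fully home, 0.085 = stop. It slides along the caddy's x with about 1.5 N of drag; over the last 10 to 5 mm a spring catch resists with about 8 N, then clicks, draws the drawer home and keeps it there
- drawer_knob (a point): Centre of the end face of the drawer's round wooden knob (28 mm across, its axis along the caddy's x), 28 mm in front of the drawer front and 36 mm above the bench. It moves with the drawer; with the drawer home it is 115 mm in front of the caddy's origin
- jar: Plaster jar: loose oblong cream stoneware jar, 0.9 kg, body 76 x 112 mm (x, y) and 66 mm high, neck 64 x 84 mm up to its rim at 100 mm. It stands upright in either well with 0.75 mm of play all round, long side along the caddy's y. Origin: centre of its underside, which rests on the deck 66 mm above the bench. Its lid has a grip tab; the twin jar in the other well has a flat lid without one
- jar_mouth (a point): Centre of the jar's mouth, level with its rim, 100 mm above its underside
- lid: Wooden lid of the plaster jar, 0.16 kg. Origin: centre of the underside of its flange, which rests on the jar's rim; x and y along the jar's, z up. Flange 68 x 92 x 8 mm; below it a plug 48 x 62 mm reaches 26 mm down into the neck, which is 52 x 72 mm and 31 mm deep inside
- lid_gasket (a point): Middle of the lid's plug, 14 mm below the lid's origin. Two rubber ribs, 7 and 21 mm below the flange, press on the neck's end walls (y = +-36 mm): each end grips with about 7.5 N. Lifting both at once takes 15 N, well over the jar's weight, so the jar comes along. Tilted about its x, to 0.15 rad either way, while rising slower than its ends swing, it walks out; free when 25 mm up
- lid_tab (a point): Top centre of the lid's grip tab, 46 mm above the flange's underside. The tab is an upright block in the middle of the lid, 16 mm thick along y (take it across this), 44 mm long along x and 38 mm high above the flange's top
- lid_end_a (a point): Middle of the lid flange's +y end, at its underside (46 mm from the lid's origin)
- lid_end_b (a point): Middle of the lid flange's -y end, at its underside (46 mm from the lid's origin)
- lid_foot (a point): Centre of the underside of the lid's plug, 26 mm below the lid's origin
- other_jar: The twin jar in the other well, with a flat lid 8 mm thick and no tab (108 mm high over all): leave it alone
- brush: Flat brush, 150 mm long, lying on the front strip of the caddy's deck: leave it alone
- bottle: Dark blue paint bottle 66 mm across, 170 mm high, on the bench to the left: leave it alone
- brush_tin: Tin of brushes 72 mm across, 200 mm high, on the bench to the right: leave it alone
- palette: White plate with paint dabs, 190 mm across, at the right: leave it alone
- half_mask: Papier-mache half mask, 176 mm wide, lying face up at the left: leave it alone
- paint_pot: Small pot 54 mm across, 60 mm high, at the right: leave it alone
- sanding_block: Cork block 100 x 60 x 28 mm at the left: leave it alone
Things that resemble listed ones, but are neither listed nor needed, are in the scene too. Several things have the shape of the lid; the one meant has the colours described above. What is shaped like the jar but yellow is not meant.

How it is judged:
By the outcome, as a careful person would: the job done as asked, in the order asked, and still so for the second after the job is handed in, while the arm keeps its last pose, push and grip.
It also fails if it takes over 64 s, if anything falls off the work surface, if the arm or the gripper's body presses on something with over 40 N, if the wrist force passes 120 N, or if a joint passes its speed limit or range.

## Working session

There is one attempt and no reset: what is moved stays moved. The work goes in short steps, Python scripts to look and compute and a shell command to move; the robot and the scene stay as the last step left them, time stands still between calls to the robot, and variables do not carry over. Pictures are saved under pics/ and viewed, about 8 in all and at most 12, crops included, and the job is handed in when it is done.

```bash
mkdir -p pics; cat > h.py <<'E'
import numpy as np, cv2
from scipy.spatial.transform import Rotation as Ro
from cell import telemetry, viewer, bot
def cap(n,save=None):
    c=viewer.capture(n)
    if save: cv2.imwrite('pics/'+save,cv2.cvtColor(c['color'],cv2.COLOR_RGB2BGR)); np.savez('pics/'+save[:-4]+'.npz',**c)
    return c
def cloud(c):
    z=c['z_map']; v,u=np.mgrid[:z.shape[0],:z.shape[1]]
    P=np.stack([(u-c['cx'])/c['fx']*z,(v-c['cy'])/c['fy']*z,z],-1)
    W=(P-c['t'])@np.array(c['R']); W[z==0]=np.nan
    return W
def totool(p,R=None):  # world point -> shift in tool axes mm
    s=telemetry.get_obs(); return Ro.from_rotvec(s['tool_rot']).inv().apply(np.array(p)-s['position'])*1000
E
python3 - <<'E'
from h import *
s=telemetry.get_obs(); print(s['time'],s['position'],s['tool_rot'],s['opening'],Ro.from_rotvec(s['tool_rot']).as_matrix().round(3))
a=cap('top','top.png'); b=cap('side','side.png')
E
```

```text
0.0 [ 0.21828105 -0.53124162  0.24738789] [-3.08011773e+00 -6.08070754e-01  3.46705908e-04] 0.08552785002742666 [[ 0.925  0.38  -0.001]
 [ 0.38  -0.925  0.002]
 [ 0.    -0.002 -1.   ]]
```

View pics/top.png

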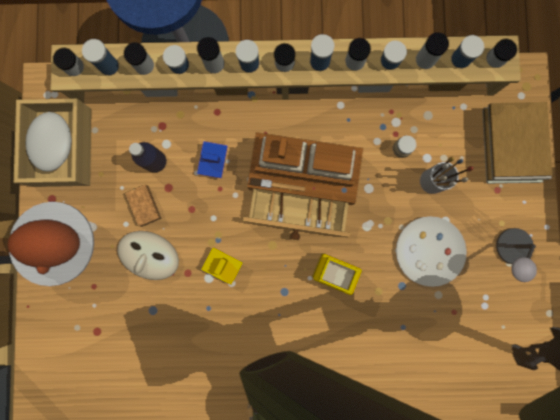

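View pics/side.png

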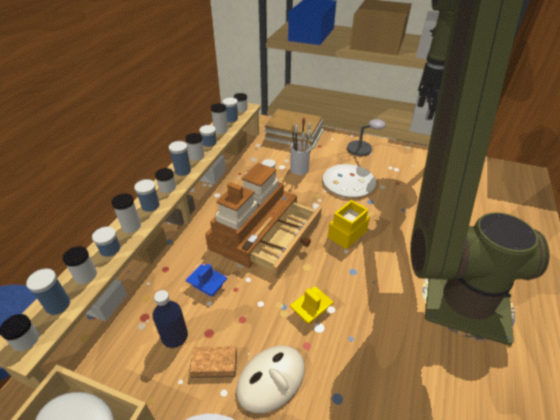

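Lid-shaped candidates in the top view are the wooden lid with tab on the jar at (282,147), a blue one at (212,160), a yellow one at (222,265), and the flat twin lid at (332,158). The yellow jar is at (338,273). I choose the wooden tabbed lid at (282,147). The drawer is open, with its knob near (291,234).

```bash
python3 - <<'E'
from h import *
c=np.load('pics/top.npz'); W=cloud(c)
img=cv2.imread('pics/top.png'); 
cv2.imwrite('pics/crop.png',cv2.resize(img[115:250,225:380],None,fx=5,fy=4.4,interpolation=cv2.INTER_CUBIC)[:600,:790])
print(c['fx'],c['R'].round(3),c['t'])
roi=np.zeros(W.shape[:2],bool); roi[120:245,235:370]=1
z=W[...,2]
for lo,hi in [(0.200,0.22),(.168,.180),(.158,.168),(.10,.115),(.06,.073),(.045,.058),(.03,.052)]:
    m=roi&(z>lo)&(z<hi); p=W[m]; 
    n,l,st,ce=cv2.connectedComponentsWithStats(m.astype(np.uint8))
    for i in range(1,n):
        if st[i,4]<12: continue
        q=W[l==i]; r=cv2.minAreaRect((q[:,:2]*1000).astype(np.float32))
        print(lo,hi,st[i],ce[i].round(),np.median(q,0).round(4),[np.round(x,1) for x in r])
E
```

```text
453.80406490248316 [[-0.019 -1.    -0.006]
 [-0.996  0.019 -0.082]
 [ 0.082  0.004 -0.997]] [0.01572212 0.53463514 1.21730553]
0.2 0.22 [278 137   9  20 134] [282. 147.] [0.6626 0.009  0.2119] [array([663.8,   9.4]), array([16. , 43.8]), np.float64(80.1)]
0.168 0.18 [262 134  41  33 903] [282. 150.] [0.6616 0.0097 0.1742] [array([663.8,   9.5]), array([91.8, 68.6]), np.float64(80.6)]
0.168 0.18 [ 312  141   42   33 1055] [332. 157.] [ 0.6425 -0.1118  0.1741] [array([ 642.8, -112.2]), array([91.8, 68.5]), np.float64(80.2)]
0.1 0.115 [254 133 105  52 912] [305. 166.] [ 0.6238 -0.0513  0.108 ] [array([653.2, -51.3]), array([257.3,  98.4]), np.float64(80.5)]
0.06 0.073 [ 247  132  116   71 1969] [304. 182.] [ 0.5892 -0.0509  0.0665] [array([638.4, -48.6]), array([290.3, 150.1]), np.float64(80.4)]
0.045 0.058 [243 188  13  35 109] [251. 207.] [0.5337 0.0933 0.0492] [array([540.2,  91.1]), array([25.6, 91.9]), np.float64(72.0)]
0.045 0.058 [340 202   8  32  84] [344. 217.] [ 0.5033 -0.1517  0.0483] [array([ 503.9, -150.4]), array([13.1, 83.6]), np.float64(82.7)]
0.045 0.058 [257 220  26   
[... 616 characters left out ...]
, 15.2]), np.float64(42.6)]
0.045 0.058 [290 230   9  10  41] [294. 236.] [ 0.4564 -0.0176  0.0475] [array([457.9, -20. ]), array([17.8, 23.8]), np.float64(62.3)]
0.045 0.058 [331 230  19   7  38] [339. 233.] [ 0.4608 -0.1347  0.0562] [array([ 461.7, -139.7]), array([46.4, 11.8]), np.float64(79.7)]
0.03 0.052 [249 188   8  30 103] [253. 203.] [0.5472 0.0917 0.0468] [array([548.3,  92.2]), array([ 8.3, 78.5]), np.float64(80.6)]
0.03 0.052 [340 202   8  30 110] [344. 216.] [ 0.5073 -0.1516  0.0467] [array([ 506.7, -151.9]), array([ 8.4, 78.9]), np.float64(80.2)]
0.03 0.052 [289 229  11  11  81] [294. 235.] [ 0.4592 -0.0198  0.0449] [array([462. , -17.6]), array([26.8, 26.8]), np.float64(89.1)]
```

View pics/crop.png

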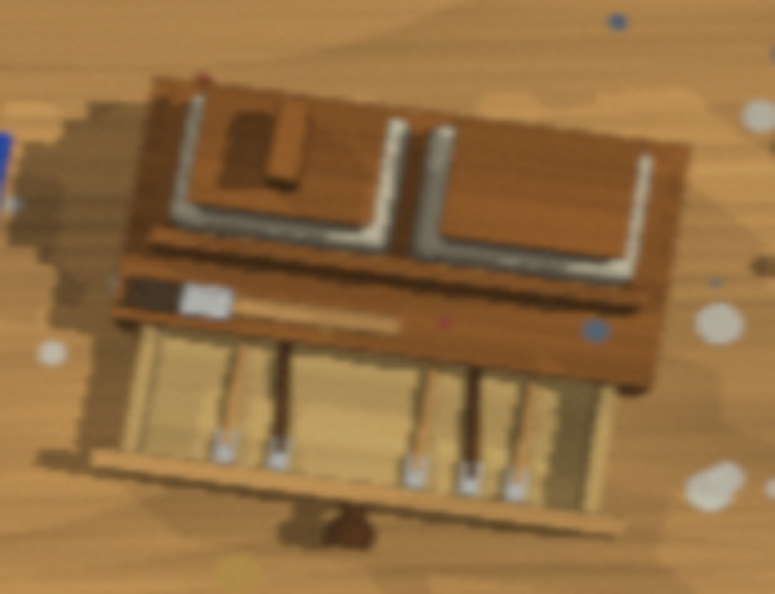

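The crop confirms the wooden tabbed lid at (282,147) on the cream jar in the left well. The drawer is about 78 mm open, the caddy yaw is -9.8°, and its centre is at (0.6385,-0.0488). The tab top (0.212) and rim height match the description.

```bash
python3 - <<'E'
from h import *
W=cloud(np.load('pics/top.npz'))
for n,(r0,r1,c0,c1) in dict(yjar=(248,300,308,368),ylid=(240,290,195,250)).items():
    q=W[r0:r1,c0:c1].reshape(-1,3); q=q[q[:,2]>.015]; print(n,cv2.minAreaRect((q[:,:2]*1000).astype(np.float32)),q[:,2].max(),np.nanmin(q,0),np.nanmax(q,0))
a=np.deg2rad(-9.8); ex=np.array([np.cos(a),np.sin(a),0]); C=np.array([.6385,-.0488,0])
for d in(-.215,-.128): p=C+d*ex+[0,0,.247]; print(p,totool(p))
q=W[225:245,280:305].reshape(-1,3);q=q[(q[:,2]>.02)&(q[:,2]<.06)]; r=(q-C)@ex; print('min along x',np.sort(r)[:6])
E
python3 -m pendant '{"slide":[[49,-50,0],[98,-100,0],[146,-150,0],[195,-200,0],[244,-250,0],[293,-300,0],[342,-350,0],[390,-400,0]],"delta_rot":[[0,0,0.07],[0,0,0.14],[0,0,0.21],[0,0,0.28],[0,0,0.35],[0,0,0.42],[0,0,0.49],[0,0,0.56]]}' 1 30
```

```text
yjar ((355.60382080078125, -126.54683685302734), (112.45735168457031, 75.9312515258789), 66.54601287841797) 0.10762185664615914 [ 0.30325838 -0.19040549  0.01699949] [ 0.41030169 -0.06260536  0.10762186]
ylid ((382.04718017578125, 179.10293579101562), (92.65093231201172, 68.46015167236328), 62.90932846069336) 0.07794126394896667 [0.33227983 0.1237464  0.02390251] [0.43150276 0.23365009 0.07794126]
[ 0.4266373  -0.01220496  0.247     ] [ 389.97296668 -400.9715513     1.29508481]
[ 0.51236779 -0.02701318  0.247     ] [ 463.64498675 -354.69598636    1.22060198]
min along x [-0.19289237 -0.19246054 -0.1920812  -0.19166904 -0.19147801 -0.19119749]
time: 1.1
position: [0.4054, -0.0661, 0.2482]
tool_rot: [-3.128, 0.271, 0.0]
contact_force: [0.6, -0.7, 0.1]
opening: -0.0004
```

```bash
python3 - <<'E'
from h import *
s=telemetry.get_obs(); print(s['qpos'],totool([.4266,-.0122,.046]), np.rad2deg(np.arctan2(*Ro.from_rotvec(s['tool_rot']).as_matrix()[[1,0],0])))
E
```

```text
[-2.65808548e-01  7.36093144e-02  1.81678976e+00  1.48369617e-03
  1.25173357e+00  1.47727056e+00] [ 11.68136694 -56.46672967 202.26576881] -9.897746628906916
```

```bash
python3 -m pendant '{"slide":[[12,-56,20],[12,-56,20],[12,-56,60],[12,-56,100],[12,-56,140],[12,-56,175],[12,-56,202],[12,-56,202]],"delta_rot":[[0,0,0],[0,0,0],[0,0,0],[0,0,0],[0,0,0],[0,0,0],[0,0,0],[0,0,0]]}'; python3 - <<'E'
from h import *
print(totool([.5124,-.027,.046]))
E
```

```text
time: 2.1
position: [0.4249, -0.0136, 0.0449]
tool_rot: [-3.128, 0.273, 0.009]
contact_force: [-0.2, -0.4, 0.2]
opening: -0.0003
[88.50910706 -1.90719061 -1.6279616 ]
```

```bash
python3 -m pendant '{"slide":[[6,-1,0],[16,-1,0],[27,-1,0],[38,-1,0],[49,-1,0],[60,-1,0],[70,-1,0],[76,-1,0]],"delta_rot":[[0,0,0],[0,0,0],[0,0,0],[0,0,0],[0,0,0],[0,0,0],[0,0,0],[0,0,0]]}'
python3 -m pendant '{"slide":[[2,0,0],[4,0,0],[6,0,0],[8,0,0],[10,0,0],[12,0,0],[14,0,0],[15,0,0]],"delta_rot":[[0,0,0],[0,0,0],[0,0,0],[0,0,0],[0,0,0],[0,0,0],[0,0,0],[0,0,0]]}'
python3 - <<'E'
from h import *
c=cap('top','top2.png'); W=cloud(c); C=np.array([.6385,-.0488,0]);a=np.deg2rad(-9.8); ex=np.array([np.cos(a),np.sin(a),0]); ey=np.array([-ex[1],ex[0],0])
print('tcp along x',(telemetry.get_obs()['position']-C)@ex)
m=np.zeros(W.shape[:2],bool); m[180:245,235:360]=1
P=W-C; m&=(W[...,2]>.052)&(W[...,2]<.06); q=P[m]; x=q@ex; y=q@ey; k=abs(y)<.142; print(np.percentile(x[k],[2,10,50,90]),k.sum())
E
```

```text
time: 3.1
position: [0.5008, -0.0258, 0.0443]
tool_rot: [-3.128, 0.273, 0.008]
contact_force: [-1.2, 1.1, 1.7]
opening: -0.0
time: 4.1
position: [0.5138, -0.0281, 0.0438]
tool_rot: [-3.128, 0.273, 0.013]
contact_force: [-1.5, 0.4, -1.6]
opening: -0.0002
tcp along x -0.1251246243577546
[-0.08813317 -0.08716101 -0.08246558 -0.07665966] 165
```

```bash
python3 -m pendant '{"slide":[[1,0,-1],[2,0,-1],[3,0,-1],[4,0,-1],[4,0,-1],[4,0,-1],[4,0,-1],[4,0,-1]],"delta_rot":[[0,0,0],[0,0,0],[0,0,0],[0,0,0],[0,0,0],[0,0,0],[0,0,0],[0,0,0]]}'
python3 -m pendant '{"slide":[[-15,0,0],[-30,0,0],[-30,0,-50],[-30,0,-110],[-30,0,-170],[-30,0,-230],[-30,0,-240],[-30,0,-240]],"delta_rot":[[0,0,0],[0,0,0],[0,0,0],[0,0,0],[0,0,0],[0,0,0],[0,0,0],[0,0,0]]}' -1
python3 - <<'E'
from h import *
c=cap('top','top3.png'); W=cloud(c); C=np.array([.6385,-.0488,0]);a=np.deg2rad(-9.8); ex=np.array([np.cos(a),np.sin(a),0]); ey=np.array([-ex[1],ex[0],0])
m=np.zeros(W.shape[:2],bool); m[180:245,235:360]=1
P=W-C; m&=(W[...,2]>.052)&(W[...,2]<.06); q=P[m]; x=q@ex; y=q@ey; k=abs(y)<.142; print(np.percentile(x[k],[2,10,50,90]),k.sum())
z=W[...,2]; m=np.zeros_like(z,bool); m[125:175,255:312]=1
q=W[m&(z>.2)&(z<.22)]; print(cv2.minAreaRect((q[:,:2]*1000).astype(np.float32)),q[:,2].mean())
q=W[m&(z>.168)&(z<.18)]; print(cv2.minAreaRect((q[:,:2]*1000).astype(np.float32)),q[:,2].mean())
print(totool([.6638,.0095,.2]), telemetry.get_obs()['qpos'])
E
```

```text
time: 5.15
position: [0.5151, -0.0284, 0.0445]
tool_rot: [-3.128, 0.273, 0.021]
contact_force: [-9.7, 1.5, 3.7]
opening: 0.0001
time: 6.15
position: [0.4889, -0.024, 0.2855]
tool_rot: [-3.128, 0.273, 0.017]
contact_force: [-0.3, -0.0, -0.0]
opening: 0.0854
[-0.08664278 -0.08605439 -0.08044443 -0.0751376 ] 53
((664.1375122070312, 9.286505699157715), (15.901764869689941, 45.096099853515625), 80.17738342285156) 0.2109870250091364
((663.9005126953125, 9.513107299804688), (91.98578643798828, 68.35454559326172), 80.45100402832031) 0.17433569477015337
[168.63795699 -63.20277778  81.65892234] [-1.36197517e-01  1.64811046e-01  1.61108356e+00  1.21067265e-03
  1.37994885e+00  1.60814436e+00]
```

```bash
python3 -m pendant '{"slide":[[25,-9,0],[50,-18,0],[75,-27,0],[100,-36,0],[125,-46,0],[150,-56,5],[169,-63,10],[169,-63,10]],"delta_rot":[[0,0,0],[0,0,0],[0,0,0],[0,0,0],[0,0,0],[0,0,0],[0,0,0],[0,0,0]]}' -1
python3 - <<'E'
from h import *
c=cap('wrist','w1.png'); W=cloud(c); z=W[...,2]
s=telemetry.get_obs(); print(Ro.from_rotvec(s['tool_rot']).as_matrix().round(4))
d=np.hypot(W[...,0]-.664,W[...,1]-.0095)<.06
for lo,hi in((.2,.22),(.168,.18)):
    q=W[d&(z>lo)&(z<hi)]
    if len(q): print(len(q),cv2.minAreaRect((q[:,:2]*1000).astype(np.float32)),q[:,2].mean())
print(totool([.664,.0094,.198]))
E
```

```text
time: 7.2
position: [0.6646, 0.0093, 0.2674]
tool_rot: [-3.128, 0.272, 0.032]
contact_force: [-1.1, -0.4, -0.3]
opening: 0.0853
[[ 9.848e-01 -1.726e-01 -1.990e-02]
 [-1.726e-01 -9.850e-01  3.300e-03]
 [-2.020e-02  2.000e-04 -9.998e-01]]
2350 ((665.2265625, 9.578205108642578), (16.081512451171875, 43.40743637084961), 80.42701721191406) 0.21202969216380368
12412 ((664.5819091796875, 9.634395599365234), (92.39342498779297, 68.33164978027344), 80.31766510009766) 0.1747288553536335
[ 1.49349918 -0.34009349 70.27324651]
```

View pics/w1.png

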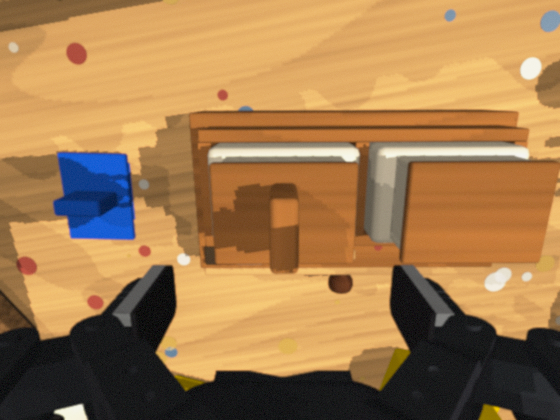

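```bash
python3 -m pendant '{"slide":[[2,-0.5,15],[2,-0.5,30],[2,-0.5,42],[2,-0.5,52],[2,-0.5,60],[2,-0.5,66],[2,-0.5,69],[2,-0.5,70]],"delta_rot":[[0,0.01,0],[0,0.02,0],[0,0.02,0],[0,0.02,0],[0,0.02,0],[0,0.02,0],[0,0.02,0],[0,0.02,0]]}' -1
python3 - <<'E'
from h import *
s=telemetry.get_obs(); print(totool([.665,.0095,.198]),Ro.from_rotvec(s['tool_rot']).as_matrix().round(4),s['contact_force'],s['ft_torque'])
E
```

```text
time: 8.25
position: [0.6646, 0.0095, 0.1983]
tool_rot: [3.13, -0.272, -0.0]
contact_force: [-0.4, 0.2, -0.4]
opening: 0.0856
[ 0.34456168 -0.07251494  0.26711789] [[ 9.850e-01 -1.726e-01 -1.000e-04]
 [-1.726e-01 -9.850e-01 -2.000e-04]
 [-0.000e+00  2.000e-04 -1.000e+00]] [-0.42403352  0.19077552 -0.37138987] [-0.02813856 -0.07624667  0.00667838]
```

```bash
python3 -m pendant '{"slide":[[0,0,0],[0,0,0],[0,0,0],[0,0,0],[0,0,0],[0,0,0],[0,0,0],[0,0,0]],"delta_rot":[[0,0,0],[0,0,0],[0,0,0],[0,0,0],[0,0,0],[0,0,0],[0,0,0],[0,0,0]]}' 1 60
python3 - <<'E'
from h import *
s=telemetry.get_obs(); print(totool([.665,.0095,.198]),s['contact_force'],s['ft_torque'],s['opening'])
E
```

```text
time: 9.25
position: [0.6647, 0.0092, 0.1985]
tool_rot: [3.129, -0.272, 0.0]
contact_force: [-1.1, -2.5, 2.8]
opening: 0.0152
[ 0.25647448 -0.31394344  0.53594752] [-1.0794408  -2.45111035  2.78917047] [-0.32922189  0.23065373  0.17133318] 0.015152878847601145
```

```bash
python3 -m pendant '{"slide":[[0,0.9,-0.6],[0,1.9,-1.2],[0,0.5,-1.2],[0,-1.4,-1.8],[0,-2.8,-2.4],[0,-1.4,-2.4],[0,0,-3],[0,0,-3]],"delta_rot":[[0.02,0,0],[0.04,0,0],[0.01,0,0],[-0.03,0,0],[-0.06,0,0],[-0.03,0,0],[0,0,0],[0,0,0]]}'
cat > chk.py <<'E'
from h import *
R0=Ro.from_rotvec([3.129,-.272,0]);p0=np.array([.6647,.0092,.1985])
s=telemetry.get_obs(); R=Ro.from_rotvec(s['tool_rot'])
print('t',s['time'],'dR',(R0.inv()*R).as_rotvec().round(4),'dp tool',R.inv().apply(s['position']-p0).round(4)*1000,'F',s['contact_force'].round(1),'M',s['ft_torque'].round(2),s['opening'])
W=cloud(cap('top')); z=W[...,2]; 
def med(x,y,r,lo,hi): 
    d=(np.hypot(W[...,0]-x,W[...,1]-y)<r)&(z>lo)&(z<hi); q=W[d]; return len(q), q.mean(0).round(4), cv2.minAreaRect((q[:,:2]*1000).astype(np.float32)) if len(q)>3 else 0
# cream body shoulder (jar) at z ~.132
print('shoulder',med(.664,.0095,.075,.12,.145)); print('flange',med(.664,.0095,.06,.165,.198))
E
python3 chk.py
```

```text
time: 10.25
position: [0.6637, 0.0085, 0.1999]
tool_rot: [-3.129, 0.275, 0.004]
contact_force: [1.2, -0.1, -10.6]
opening: 0.0148
t 10.25 dR [ 0.0015 -0.0026  0.002 ] dp tool [-0.8  0.9 -1.4] F [  1.2  -0.1 -10.6] M [ 0.02 -0.4   0.08] 0.014829672041213696
shoulder (279, array([0.6376, 0.0108, 0.1316]), ((650.1658935546875, 11.941654205322266), (111.39080047607422, 51.539520263671875), 81.4768295288086))
flange (464, array([0.6439, 0.0114, 0.1758]), ((647.8832397460938, 11.937801361083984), (91.72644805908203, 37.62226104736328), 80.23729705810547))
```

```bash
python3 -m pendant '{"slide":[[0.5,1.4,-0.4],[0.5,2.8,-1.0],[0.5,0.9,-1.0],[0.5,-1.9,-1.8],[0.5,-4.2,-2.6],[0.5,-2.8,-2.6],[0.5,-1.4,-2.6],[0.5,-0.5,-2.6]],"delta_rot":[[0.04,0.003,0],[0.07,0.003,0],[0.03,0.003,0],[-0.03,0.003,0],[-0.08,0.003,0],[-0.05,0.003,0],[-0.02,0.003,0],[0,0.003,0]]}'
python3 chk.py
```

```text
time: 11.3
position: [0.6638, 0.0078, 0.2023]
tool_rot: [-3.127, 0.277, 0.001]
contact_force: [0.3, -1.1, -5.0]
opening: 0.0154
t 11.3 dR [ 0.0026 -0.0006  0.0033] dp tool [-0.6  1.5 -3.8] F [ 0.3 -1.1 -5. ] M [-0.38  0.05  0.07] 0.015362444324843452
shoulder (285, array([0.6381, 0.0105, 0.1319]), ((650.0333862304688, 11.401477813720703), (112.07061767578125, 51.67386245727539), 81.69450378417969))
flange (465, array([0.6439, 0.0107, 0.1783]), ((649.1283569335938, 10.541854858398438), (92.59265899658203, 44.65640640258789), 75.8887939453125))
```

```bash
python3 -m pendant '{"slide":[[0.5,1.5,-0.3],[0.5,3.8,-0.9],[0.5,2.0,-1.1],[0.5,-0.8,-1.9],[0.5,-3.6,-2.6],[0.5,-5.4,-3.3],[0.5,-3.1,-3.5],[0.5,-0.8,-3.5]],"delta_rot":[[0.05,0,0],[0.1,0,0],[0.06,0,0],[0,0,0],[-0.06,0,0],[-0.1,0,0],[-0.05,0,0],[0,0,0]]}'
python3 chk.py
```

```text
time: 12.35
position: [0.6642, 0.008, 0.206]
tool_rot: [-3.126, 0.277, 0.001]
contact_force: [-0.2, 1.5, -1.4]
opening: 0.0149
t 12.35 dR [ 0.0042 -0.0009  0.0033] dp tool [-0.3  1.3 -7.5] F [-0.2  1.5 -1.4] M [-0.2   0.3   0.11] 0.014932094007952751
shoulder (292, array([0.638 , 0.0094, 0.1317]), ((650.418701171875, 11.384830474853516), (111.54586029052734, 52.31748962402344), 81.56129455566406))
flange (469, array([0.6444, 0.0109, 0.1817]), ((663.3296508789062, 8.80910873413086), (91.65621185302734, 68.16629791259766), 80.74939727783203))
```

```bash
python3 -m pendant '{"slide":[[0.2,1.5,-0.4],[0.2,3.8,-1.0],[0.2,2.0,-1.2],[0.2,-0.8,-2.1],[0.2,-3.6,-2.9],[0.2,-5.4,-3.7],[0.2,-3.1,-3.9],[0.2,-0.8,-3.9]],"delta_rot":[[0.05,0,0],[0.1,0,0],[0.06,0,0],[0,0,0],[-0.06,0,0],[-0.1,0,0],[-0.05,0,0],[-0.004,0,0]]}'
python3 chk.py
python3 -m pendant '{"slide":[[0.2,1.8,-0.4],[0.2,4.1,-1.0],[0.2,2.3,-1.2],[0.2,-0.5,-2.1],[0.2,-3.3,-2.9],[0.2,-5.1,-3.7],[0.2,-2.8,-3.9],[0.2,-0.5,-3.9]],"delta_rot":[[0.05,0,0],[0.1,0,0],[0.06,0,0],[0,0,0],[-0.06,0,0],[-0.1,0,0],[-0.05,0,0],[0,0,0]]}'
python3 chk.py
```

```text
time: 13.4
position: [0.6644, 0.0071, 0.2116]
tool_rot: [-3.128, 0.279, -0.001]
contact_force: [-0.7, -0.2, -2.4]
opening: 0.0151
t 13.4 dR [0.0017 0.0004 0.0046] dp tool [  0.1   2.1 -13.1] F [-0.7 -0.2 -2.4] M [-0.68  0.36  0.09] 0.015110397968834292
shoulder (287, array([0.6382, 0.0091, 0.132 ]), ((651.8151245117188, 10.379745483398438), (111.74803161621094, 53.39126205444336), 80.73863220214844))
flange (474, array([0.6441, 0.0101, 0.1866]), ((647.8016357421875, 10.471549987792969), (91.77074432373047, 36.21512985229492), 79.96615600585938))
time: 14.45
position: [0.6646, 0.0066, 0.2165]
tool_rot: [-3.127, 0.28, -0.002]
contact_force: [-1.5, -0.0, -2.3]
opening: 0.0152
t 14.45 dR [0.0032 0.0013 0.0053] dp tool [  0.4   2.6 -18. ] F [-1.5 -0.  -2.3] M [-0.67  0.3   0.08] 0.015207809343688622
shoulder (294, array([0.6387, 0.0079, 0.1322]), ((652.7503662109375, 9.947463989257812), (111.73209381103516, 55.90032958984375), 80.40270233154297))
flange (499, array([0.6441, 0.0101, 0.1904]), ((648.9248046875, 9.965164184570312), (92.05255889892578, 37.84727096557617), 79.74659729003906))
```

```bash
python3 - <<'E'
from h import *
a=np.deg2rad(-9.8); ex=np.array([np.cos(a),np.sin(a),0]); ey=np.array([-ex[1],ex[0],0]); L=np.array([.6642,.0095,0])
for n in('top','side'):
    c=cap(n,n+'5.png'); W=cloud(c); P=W-L; x=P@ex; y=P@ey; z=W[...,2]
    m=(abs(x)<.032)&(abs(y)<.044)&(z>.183)&(z<.199)&(abs(y)>.012)
    q=np.c_[x[m],y[m],np.ones(m.sum())]; zz=z[m]
    co,*_=np.linalg.lstsq(q,zz,rcond=None); r=zz-q@co; k=abs(r)<.002; co,*_=np.linalg.lstsq(q[k],zz[k],rcond=None); print(n,m.sum(),k.sum(),co.round(4),'y range',np.percentile(y[m],[1,99]))
im=cv2.imread('pics/side5.png')[150:270,190:320]; cv2.imwrite('pics/s5c.png',cv2.resize(im,None,fx=5,fy=5,interpolation=cv2.INTER_CUBIC))
E
```

```text
top 328 222 [-0.0038  0.0011  0.192 ] y range [-0.04335882  0.0418443 ]
side 266 216 [ 0.0077 -0.0075  0.1924] y range [-0.04292579  0.04375018]
```

View pics/s5c.png

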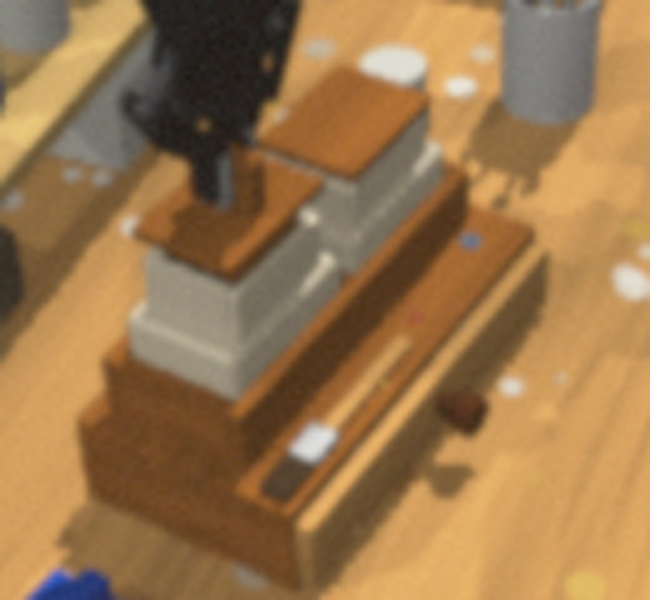

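```bash
python3 - <<'E'
from h import *
a=np.deg2rad(-9.8); ex=np.array([np.cos(a),np.sin(a),0]); ey=np.array([-ex[1],ex[0],0]); K=np.array([.6533,-.0514,0])
for f in('top','top5','side','side5'):
    W=cloud(np.load('pics/%s.npz'%f)); P=W-K; x=P@ex; z=W[...,2]
    for s in(1,-1):
        y=P@ey-s*.062; m=(x<-.033)&(x>-.0375)&(abs(y)<.05)&(z>.115)&(z<.16); 
        print(f,s,m.sum(),np.percentile(z[m],[10,50,90]).round(4) if m.sum() else '')
    y=P@ey-.062; m=(x<-.026)&(x>-.037)&(abs(y)<.045)&(z>.13); print(' hist',np.histogram(z[m],np.arange(.13,.201,.005))[0])
E
```

```text
top 1 91 [0.1263 0.1307 0.1336]
top -1 93 [0.122  0.13   0.1329]
 hist [57 15 10 16 11  4  2  6 75 54  0  0  0  0]
top5 1 87 [0.1283 0.132  0.1356]
top5 -1 66 [0.1222 0.13   0.1338]
 hist [58 19 18  9 15  6 18 31  3  0  2 27 88  9]
side 1 93 [0.1184 0.13   0.1336]
side -1 77 [0.1178 0.1289 0.1338]
 hist [55 24 29 24 27 23 25 12 62 20  0  0  0  0]
side5 1 92 [0.1202 0.1322 0.1392]
side5 -1 75 [0.1172 0.1291 0.1336]
 hist [53 27 23 29 26 25 25 51  5  0  2 25 67  1]
```

```bash
cat > jar.py <<'E'
from h import *
import sys
a=np.deg2rad(-9.8); ex=np.array([np.cos(a),np.sin(a),0]); ey=np.array([-ex[1],ex[0],0]); K=np.array([.6533,-.0514,0])
for f in sys.argv[1:]:
    if f.startswith('new'): c=cap('top',f+'top.png'); cap('side',f+'side.png'); fs=[f+'top',f+'side']
    else: fs=[f]
    for g in fs:
        W=cloud(np.load('pics/%s.npz'%g)); P=W-K; x=P@ex; z=W[...,2]
        for s in (1,-1):
            y=P@ey-s*.062
            o=[]
            for lo,hi in((-.05,-.025),(-.025,0),(0,.025),(.025,.05)):
                m=(x<-.0335)&(x>-.0365)&(y>lo)&(y<hi)&(z>.125)&(z<.142); o.append((m.sum(),np.round(np.median(z[m])*1000,1) if m.sum() else 0))
            m=(x<-.026)&(x>-.034)&(abs(y)<.042)&(z>.155)&(z<.1735)
            print(g,s,'shoulder by y',[(int(i),float(j)) for i,j in o],'rim p90',m.sum(),np.percentile(z[m],[50,80,90,95]).round(4) if m.sum() else '')
E
python3 jar.py top top3 top5 side side5
```

```text
top 1 shoulder by y [(16, 130.7), (10, 130.8), (13, 131.3), (11, 131.1)] rim p90 54 [0.172  0.1729 0.1731 0.1734]
top -1 shoulder by y [(12, 130.8), (12, 129.9), (13, 130.6), (12, 130.5)] rim p90 58 [0.1718 0.173  0.1732 0.1733]
top3 1 shoulder by y [(13, 131.3), (11, 129.9), (1, 130.9), (10, 131.0)] rim p90 57 [0.1715 0.1729 0.1731 0.1733]
top3 -1 shoulder by y [(0, 0.0), (3, 129.9), (7, 131.5), (9, 131.1)] rim p90 55 [0.1716 0.1726 0.1731 0.1733]
top5 1 shoulder by y [(13, 130.7), (13, 131.6), (10, 133.2), (14, 134.0)] rim p90 56 [0.1661 0.1689 0.1694 0.1699]
top5 -1 shoulder by y [(16, 130.8), (14, 129.6), (13, 132.0), (0, 0.0)] rim p90 39 [0.1717 0.173  0.1731 0.1734]
side 1 shoulder by y [(9, 130.2), (7, 131.3), (7, 131.0), (9, 130.2)] rim p90 78 [0.1627 0.1712 0.1729 0.1732]
side -1 shoulder by y [(6, 129.3), (9, 132.0), (8, 129.4), (9, 130.9)] rim p90 62 [0.1644 0.1708 0.1727 0.1732]
side5 1 shoulder by y [(8, 132.2), (7, 132.2), (9, 133.4), (12, 134.2)] rim p90 105 [0.1654 0.1684 0.1691 0.1696]
side5 -1 shoulder by y [(3, 130.8), (8, 131.1), (12, 131.0), (7, 130.0)] rim p90 71 [0.1638 0.1717 0.1728 0.1732]
```

The depth data show the jar standing in its well, but its left end is tilted up about 3 mm by the last swing. I'll start the next swing the other way so that it seats again.

```bash
python3 -m pendant '{"slide":[[0,-3.3,-0.1],[0,-6.6,-0.7],[0,-4.3,-1.1],[0,-1.5,-1.9],[0,1.3,-2.7],[0,4.1,-3.4],[0,1.8,-3.6],[0,-1.0,-3.6]],"delta_rot":[[-0.06,0,0],[-0.12,0,0],[-0.07,0,0],[-0.01,0,0],[0.05,0,0],[0.11,0,0],[0.06,0,0],[0.01,0,0]]}'
python3 chk.py|head -1; python3 jar.py new6
```

```text
time: 15.6
position: [0.6661, 0.008, 0.2219]
tool_rot: [-3.115, 0.286, -0.009]
contact_force: [-1.6, 1.9, 7.5]
opening: 0.0152
t 15.6 dR [0.0143 0.0046 0.0094] dp tool [  1.7   0.6 -23.4] F [-1.6  1.9  7.5] M [0.74 0.38 0.08] 0.01519837205877734
new6top 1 shoulder by y [(13, 131.0), (11, 130.9), (13, 129.9), (13, 130.6)] rim p90 93 [0.1657 0.1679 0.1686 0.1691]
new6top -1 shoulder by y [(17, 130.3), (16, 130.4), (11, 130.4), (0, 0.0)] rim p90 47 [0.1714 0.1729 0.1731 0.1734]
new6side 1 shoulder by y [(8, 131.2), (10, 131.8), (13, 130.1), (10, 130.7)] rim p90 94 [0.1642 0.1666 0.1673 0.1679]
new6side -1 shoulder by y [(9, 130.6), (9, 131.0), (10, 130.6), (9, 130.4)] rim p90 68 [0.1639 0.1717 0.1729 0.1732]
```

```bash
python3 -m pendant '{"slide":[[-0.3,-3.0,0],[-0.3,-5.0,-0.3],[-0.6,-2.6,-0.8],[-0.6,-0.3,-1.5],[-0.6,2.0,-2.2],[-0.6,4.0,-2.9],[-0.6,1.6,-3.5],[-0.6,-0.7,-3.9]],"delta_rot":[[-0.06,-0.003,0],[-0.1,-0.003,0],[-0.05,-0.003,0],[0,-0.003,0],[0.05,-0.003,0],[0.09,-0.003,0],[0.04,-0.003,0],[-0.015,-0.003,0]]}'
python3 chk.py|head -1; python3 jar.py new7|grep ' 1 '
```

```text
time: 16.75
position: [0.6659, 0.0079, 0.2263]
tool_rot: [3.124, -0.286, 0.004]
contact_force: [-0.6, 0.3, -2.0]
opening: 0.015
t 16.75 dR [-0.0035  0.0029  0.0092] dp tool [  1.5   1.2 -27.7] F [-0.6  0.3 -2. ] M [ 0.   -0.06 -0.04] 0.014985110885166875
new7top 1 shoulder by y [(16, 130.3), (14, 130.4), (16, 131.7), (11, 130.5)] rim p90 98 [0.1653 0.1676 0.1683 0.1694]
new7side 1 shoulder by y [(7, 132.2), (11, 132.1), (12, 131.4), (10, 130.7)] rim p90 96 [0.1641 0.1664 0.1672 0.1678]
```

The lid is free: the force equals its weight, the moment is zero, and the jar is flat. I'll raise it so the plug foot is about 25 mm above the mouth.

```bash
python3 -m pendant '{"slide":[[0,0,-3],[0,0,-7],[-0.5,-0.5,-11],[-1,-1,-15],[-1,-1,-19],[-1,-1,-22],[-1,-1,-23.3],[-1,-1,-23.3]],"delta_rot":[[0,0,0],[0,0,0],[0.002,0,0],[0.004,0,0],[0.004,0,0],[0.004,0,0],[0.004,0,0],[0.004,0,0]]}'
python3 -m pendant '{"slide":[[0,0,0],[0,0,0],[0,0,0],[0,0,0],[0,0,0],[0,0,0],[0,0,0],[0,0,0]],"delta_rot":[[0,0,0],[0,0,0],[0,0,0],[0,0,0],[0,0,0],[0,0,0],[0,0,0],[0,0,0]]}'
python3 chk.py|head -1; python3 jar.py new8|grep ' 1 '; python3 - <<'E'
from h import *
a=np.deg2rad(-9.8); ex=np.array([np.cos(a),np.sin(a),0]); ey=np.array([-ex[1],ex[0],0]); L=np.array([.6645,.0095,0])
for n in('top','side'):
    W=cloud(np.load('pics/new8%s.npz'%n)); P=W-L; x=P@ex; y=P@ey; z=W[...,2]
    m=(abs(x)<.034)&(abs(y)<.045)&(z>.215)&(z<.235)&(abs(y)>.012)
    q=np.c_[x[m],y[m],np.ones(m.sum())]; zz=z[m]; k=np.ones(len(zz),bool)
    for _ in range(5): co,*_=np.linalg.lstsq(q[k],zz[k],rcond=None); k=abs(zz-q@co)<.0015
    print(n,k.sum(),'slopes,z',co.round(4))
im=cv2.imread('pics/new8side.png')[130:280,180:330]; cv2.imwrite('pics/s8c.png',cv2.resize(im,None,fx=4,fy=4,interpolation=cv2.INTER_CUBIC))
E
```

```text
time: 17.9
position: [0.665, 0.0109, 0.2495]
tool_rot: [-3.127, 0.281, -0.005]
contact_force: [0.5, -0.5, -2.3]
opening: 0.0152
time: 18.9
position: [0.6651, 0.0108, 0.2495]
tool_rot: [-3.127, 0.281, -0.005]
contact_force: [-0.3, 0.2, -1.5]
opening: 0.0149
t 18.9 dR [0.0029 0.0027 0.0058] dp tool [  0.2  -1.8 -51. ] F [-0.3  0.2 -1.5] M [ 0.02 -0.01 -0.01] 0.014888810353656006
new8top 1 shoulder by y [(11, 130.0), (14, 131.8), (12, 131.9), (13, 131.7)] rim p90 104 [0.1658 0.1678 0.1686 0.1695]
new8side 1 shoulder by y [(8, 128.9), (6, 131.5), (8, 132.0), (14, 130.8)] rim p90 95 [0.1646 0.1671 0.1678 0.1682]
top 213 slopes,z [ 0.0117 -0.0027  0.2252]
side 210 slopes,z [0.0063 0.0074 0.2256]
```

View pics/s8c.png

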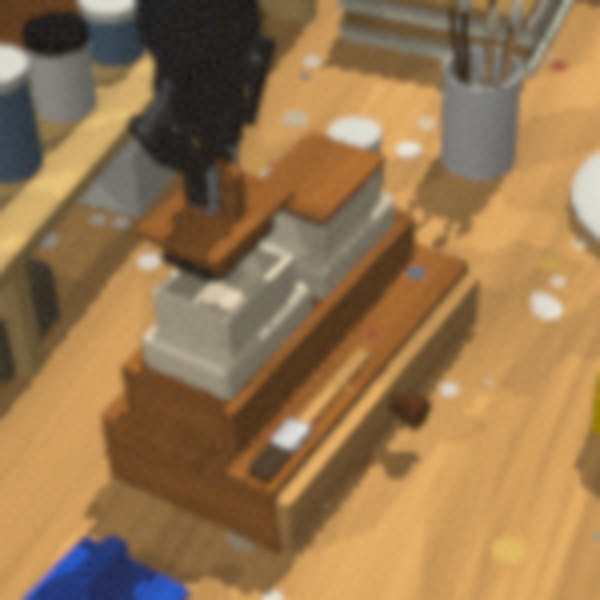

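View pics/new8top.png

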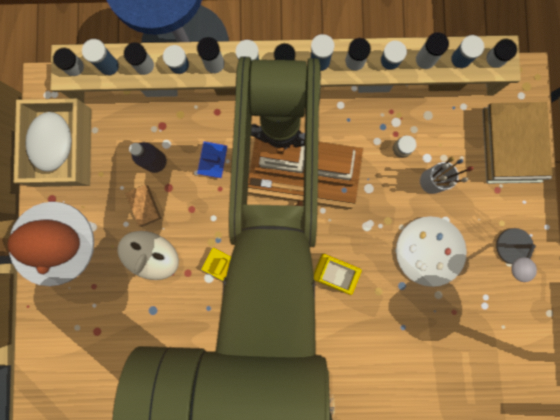

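The side crop shows the lid at (210,225) held level above the open mouth of the jar at (220,290). The jar is seated, the drawer is closed and the brush is in place. The top view shows every other item where it was. I'm handing the job in.

```bash
python3 -c "
from h import *
print(bot.finish_job())"
```

```text
the job is handed in; nothing more can be done
None
```

The drawer is home, and the plaster jar's lid is off and held over the jar. I handed the job in at about 19 s of the 64 s allowed.

- **Drawer:** I pushed it in by the knob from about 78 mm open. Its front ended where it stands when home, about 87 mm in front of the caddy's origin. A further nudge met about 10 N against the stop. I did not observe the catch click itself.
- **Lid:** I gripped the tab and rocked the lid about ±0.04 to 0.12 rad while lifting it slowly, until it came free 25 to 28 mm up. The force on the tool then equalled the lid's weight, with no moment.
- **Final hold:** The lid is still and level to within about 0.01 rad. The underside of its plug is about 25 mm above the jar's mouth.
- **Jar:** At the last check it sat flat and down in its well. Part-way through, one swing tilted its left end up by about 3 mm, and the next swing seated it again. Early on, the upward force briefly came close to the jar's weight, but the jar was not seen to lift.
- **Everything else:** In the last pictures the brush, the twin jar and the other items I could see were where they had been.

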